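Send the sample tray through the gated chute

ROBOT

A 6-joint arm with a two-finger parallel gripper is mounted at the origin on the work surface. World frame = base frame: x ahead of the robot, y to its left, z up, the work surface at z = 0. Lengths are in mm, angles in rad, forces in N, time in s.
With the tool pointing down it reaches from about 300 to 775 mm from the base axis. Payload 14.6 kg.
Tool frame: the origin (TCP) lies midway between the tips of the shut fingers; the grasp point (between the pads) lies grasp_offset behind it (grasp_offset is the distance from the TCP to the grasp point, in mm); z points along the fingers, y is the line along which they close (so a half turn about z gives the same grasp; the last joint's range is limited). The gripper opens to 94 mm and grips with 3 to 60 N. Pads are 16 mm wide; open, the fingers measure 119 mm over their backs; the gripper's body (75 mm by 177 mm) begins 78 mm behind the grasp point.
Start: joints at [1.173, 0.3, 1.521, -0, 1.321, -0.067], TCP at [178.637, 520.171, 205.446] pointing down, gripper open.
Joint ranges: [-3.03, 3.03], [-0.79, 2.21], [0.23, 2.52], [-1.04, 4.18], [0, 3.07], [-2.55, 2.55]. Speed limits (rad/s): [2.22, 2.22, 2.57, 3.14, 3.14, 3.14].

INTERFACE

Orientations are given as [roll, pitch, yaw] about the fixed x, y, z axes, in that order (R = Rz(yaw) Ry(pitch) Rx(roll)).
In Python, from cell import * gives the robot as it stands. The module is installed in compiled form; this text tells all that it offers.
- The arm moves only by the shell command python3 -m jog 'ROWS' [FORCE]. ROWS is JSON, a list of rows, each a list of 3 entries, a list of its own where there are three numbers: the finger opening in mm, from 0 to 94, then the shift along the tool's x, y, z in units of 50 mm (1.0 is 50 mm), then the turn about the tool's z in units of 180 degrees (1.0 is 180 degrees). In form: [[fingers, [dx, dy, dz], twist], ...]. A call has 1 to 20 rows; each row shifts and turns the commanded pose from where the row before left it, along the tool's axes as they then stand; what a row does not reach is not made up. A row lasts 1/10 s, in which the tool goes at most 50 mm and 8.59 degrees, less where a joint would pass 70% of its speed; a pose out of reach is approached as far as the arm can. A call with a number of a shift or a turn outside -1 to 1 is refused whole. A call with a gripper value outside its range is refused whole. The fingers move at their own pace and stop on an object; FORCE is the grip in N (left out, the last holds). Time passes only in rows, so rows that do not move let the fingers close. It gives the time, the measured TCP pose, the force, the opening and the grip force at its end, in the units of the state.
- read_state(): the state, without advancing time (a new reading comes with each control period).
- camera(name): name is "scene" or "top" or "wrist"; returns the picture (420x560x3 uint8, red, green, blue); there is no depth.
- calibration(name): a dict with "mtx" (3x3 intrinsics, pixels), "cam_to_world" (4x4, takes a point from camera to world coordinates); the wrist camera has in their place "hand_eye" (4x4, takes a point from camera to tool coordinates, whose origin is the TCP and whose axes are the flange's). Camera axes: x right, y down, z forward; pixel columns grow to the right and rows downward; lengths in mm; the calibration is good to about 2 mm. A picture is of the moment at which its call begins: read the wrist's pose just before it. calibration takes no time and is no camera call.
- sign_off(): hands the job in; it is judged then, once.
Trained networks look in the newest picture that a camera, given by its name, has taken for a name from the list of things; names that differ only in an ending like _2 or _b are one class to them, and where a whole thing is asked for, a point or a joint stands for the part that bears it (a point fixed in the world has none). Each returns a list of dicts, best first, with "conf" (0 to 1); they miss things now and then, are a little off and sometimes report something else, mostly with a low value. They report only what shows in the picture. A call takes as long as a camera call. They do not tell look-alikes from the thing itself.
- regions_of(camera, query): "pixels" (420x560 bool, what is visible of it) and "rect" ([centre column, centre row, width, height] in pixels, round what is visible of it).
The state is a dict: "clock": time; "joints": joint angles; "qd": joint speeds; "effort": joint torques, N m; "eef_pos": TCP position; "eef_rot": TCP orientation; "wrist_force": force on the tool from outside, world axes, zero at the start; "moment": the same for the moment, N m; "finger_gap": finger opening in mm; "finger_force": force on a finger pad.
Only numpy, scipy, OpenCV 4.12 (cv2) and the standard library are available. Lean on these libraries where they do the work, as an engineer would, in place of code of your own. Each camera call takes 0.05 s, during which the arm holds its last target. There are 200 camera calls.

TASK

Send the plywood tray with its two little jam jars through the wooden chute: hold the hinged gate open by pressing its red bar down with one fingertip, and meanwhile push the tray along the chute with the other until the whole tray is past the yellow blade. Then take the fingers away so that the gate springs shut behind the tray. Do not grip or lift anything, do not let the blade bump or rise under the tray, keep the jars standing in it, and leave everything else on the counter where it is.

Things in the scene. Friction and masses are not known exactly. Their poses are not given: they have to be found in the camera images.
- chute: fixed wooden chute. Origin: on the counter, on the chute's centre line, in the plane of the gate; x = direction of travel, y = across, to the red bar's side, z up. Deck 62 mm above the counter, from x = -280 (open end) to +200; side walls 18 above the deck, inner faces y = +-33, 7 thick; stop lip 12 high at the outfeed, inner face x = +193. Two hinge posts 97 high at y = 220, x = -250 and +50
- gate (a joint): turn of the sprung gate (rad) about a level axis parallel to the chute's x at chute y = 220, z = 88. Red bar, yellow blade and arms are one rigid frame. 0 = shut (blade up), where the spring holds it; grows as the bar is pressed down; 0.21 = stop. Blade level with the deck at 0.12, fully open above 0.14. At the bar's middle: 12 mm per 0.1 rad, 3 N at first, 6 to 7 N fully down
- bar (a point): the gate's red press bar: flat plate 320 long (chute x = -265 to +55), 60 wide (y = 66 to 126), 6 thick, beside and parallel to the chute. This point: middle of its top face, 94 mm above the counter (32 above the deck) when shut; tilts with the gate. A fingertip can press it anywhere and slide along it. Its middle is 96 mm from the chute's centre line
- blade (a point): the gate's yellow blade, 8 thick (along chute x), across the chute from y = -28 and out through a slot in the +y wall to the bar. Shut, its top is 22 mm above the deck. This point: its top edge on the chute's centre line. It sinks down into the deck; a tray pushed against it only jams
- tray: open plywood tray 120 long (its x), 60 wide, 26 high, walls and floor 4, with a cross wall, about 0.2 kg. It stands on the deck upstream of the gate (chute x below 0), its x along the chute's x, 3 mm play each side. Origin: centre of its underside; the rear end face, to be pushed, is 60 mm behind it and reaches 0 to 26 mm above the deck
- jar0: small jam jar with gold lid, diameter 42, height 44, 80 g, standing loose in the tray's rear cell. Origin: centre of its underside
- jar1: the same, in the tray's front cell
- big_jar_a: bystander: jam jar with gold lid, diameter 66, height 85, standing on the counter beside the chute's outfeed; leave alone. Origin: centre of its underside
- big_jar_b: bystander: jam jar with gold lid, diameter 66, height 85, near the outfeed end of the chute; leave alone. Origin: centre of its underside
- stick_cup: bystander: cardboard cup of wooden tasting sticks, diameter 72, about 115 high with the sticks, on the counter just upstream of the chute's open end; leave alone. Origin: centre of its underside
- sample_carton: bystander: low cardboard tray 200 x 85 x 45 with three open jars (to 74 high); leave alone. Origin: centre of its underside
- carton: bystander: closed cardboard carton 110 x 90 x 100; leave alone. Origin: centre of its underside
- price_card: bystander: orange blank card, 100 high, on a wooden foot; leave alone. Origin: centre of its underside
Mind the look-alikes: they are no part of the job. There is more than one size of the tray; the one meant has the size given above.

How it is judged (in metres and radians):
On the way, in this order (a step that is already met when the one before it is completed fails the run):
1. the gate is held open by a finger on the red bar, the tray still wholly upstream of the blade (value of joint gate above 0.14 rad and contact force between the fingers and gate above 0.3 N and x of tray in the frame of chute below -0.064 m), for 0.1 s.
2. the tray is under way across the open gate, finger on the bar (value of joint gate above 0.14 rad and contact force between the fingers and gate above 0.3 N and x of tray in the frame of chute above 0 m), for 0.05 s.
3. the whole tray is past the blade, the gate still held open (value of joint gate above 0.14 rad and contact force between the fingers and gate above 0.3 N and x of tray in the frame of chute above 0.065 m), for 0.1 s.
At the end, for the whole second after the job is handed in: The whole tray lies flat on the deck between the blade and the stop lip (its centre 65 to 145 mm past the gate plane), at rest; the gate has sprung shut (under 0.02 rad); both jars stand upright in the tray (x of tray in the frame of chute between 0.065 and 0.145 m and y of tray in the frame of chute between -0.01 and 0.01 m and z of tray in the frame of chute below 0.066 m and angle between tray's own z axis and vertical below 0.05 rad and value of joint gate below 0.02 rad and linear speed of tray below 0.02 m/s and angle between each of jar0, jar1's own z axis and vertical below 0.15 rad and z of each of jar0, jar1 in the frame of tray below 0.012 m and distance between each of jar0, jar1 and tray below 0.05 m); the robot touches nothing.
It fails at once if the tray is lifted (8 mm off the deck) or tipped (height (world z) of tray above 0.07 m or angle between tray's own z axis and vertical above 0.15 rad).
It fails at once if a small jar is lifted 10 mm off the tray's floor, or tipped (z of any of jar0, jar1 in the frame of tray above 0.014 m or angle between any of jar0, jar1's own z axis and vertical above 0.4 rad).
It fails at once if the blade bumps the tray or rises under it (over 2 N) (contact force between gate and tray above 2 N).
It fails at once if something else on the counter is moved by more than 15 mm (distance of any of big_jar_a, big_jar_b, stick_cup, sample_carton, carton, price_card from where it was at the start of the episode above 0.015 m).
It also fails if it takes over 51 s, if anything falls off the work surface, if the arm or the gripper's body presses on something with over 40 N, if the wrist force passes 120 N, or if a joint passes its speed limit or range.

## Working session

There is one attempt and no reset: what is moved stays moved. The work goes in short steps, Python scripts to look and compute and a shell command to move; the robot and the scene stay as the last step left them, time stands still between calls to the robot, and variables do not carry over. Pictures are saved under pics/ and viewed, at most 10 in all, crops included, and the job is handed in when it is done.

```bash
mkdir -p pics; python3 - <<'E'
from cell import *
import cv2,numpy as np
for n in ("scene","top"):
    im=camera(n); cv2.imwrite(f"pics/{n}0.png",im[:,:,::-1])
    c=calibration(n); print(n,np.round(c["mtx"],1).tolist(),np.round(c["cam_to_world"],3).tolist())
    for q in ("chute","bar","blade","tray","jar0","stick_cup"):
        print(q,[(round(r["conf"],2),np.round(r["rect"]).tolist()) for r in regions_of(n,q)])
print(read_state())
E
```

```text
scene [[412.9, 0.0, 279.1], [0.0, 412.9, 206.7], [0.0, 0.0, 1.0]] [[0.823, 0.47, -0.318, 867.022], [0.568, -0.67, 0.478, -527.715], [0.011, -0.574, -0.819, 933.53], [0.0, 0.0, 0.0, 1.0]]
chute [(0.88, [295.0, 226.0, 205.0, 156.0]), (0.51, [298.0, 187.0, 46.0, 37.0])]
bar [(0.9, [317.0, 223.0, 136.0, 113.0])]
blade []
tray [(0.92, [295.0, 187.0, 50.0, 34.0]), (0.82, [190.0, 212.0, 56.0, 62.0]), (0.75, [252.0, 146.0, 47.0, 54.0]), (0.55, [315.0, 224.0, 140.0, 117.0])]
jar0 [(0.75, [300.0, 174.0, 13.0, 22.0]), (0.7, [288.0, 187.0, 21.0, 21.0])]
stick_cup [(0.94, [343.0, 148.0, 28.0, 32.0])]
top [[409.2, 0.0, 275.1], [0.0, 409.2, 214.1], [0.0, 0.0, 1.0]] [[0.008, -0.99, 0.14, 378.28], [-1.0, -0.008, 0.005, -34.663], [-0.004, -0.14, -0.99, 1238.631], [0.0, 0.0, 0.0, 1.0]]
chute [(0.96, [281.0, 193.0, 166.0, 112.0]), (0.46, [177.0, 208.0, 29.0, 26.0])]
bar [(0.86, [264.0, 189.0, 116.0, 89.0])]
blade [(0.9, [262.0, 189.0, 113.0, 93.0])]
tray [(0.93, [312.0, 294.0, 60.0, 44.0]), (0.75, [215.0, 294.0, 53.0, 62.0]), (0.64, [244.0, 222.0, 42.0, 30.0])]
jar0 [(0.69, [254.0, 222.0, 19.0, 17.0]), (0.53, [234.0, 223.0, 15.0, 15.0])]
stick_cup [(0.7, [255.0, 224.0, 15.0, 15.0]), (0.68, [179.0, 209.0, 26.0, 23.0])]
{'clock': 0.7, 'joints': array([ 1.17336965e+00,  2.99888412e-01,  1.52102553e+00, -2.18365482e-05,
        1.32069196e+00, -6.65830155e-02]), 'qd': array([-0.00023167,  0.00075538,  0.00091816,  0.00101784,  0.00202429,
       -0.00083497]), 'effort': array([-2.24977222e-03, -5.31583500e+01, -3.52873313e+01,  7.07033719e-02,
        2.12176528e-02,  7.98600217e-05]), 'eef_pos': array([178.65475438, 520.15582584, 205.44113029]), 'eef_rot': array([-3.14157803e+00,  2.02287619e-05,  2.81075439e+00]), 'wrist_force': array([-0.51601986,  0.29416314, -0.35672915]), 'moment': array([ 0.00015251, -0.01342788, -0.03642225]), 'finger_force': 0.0, 'finger_gap': 94.04770078038499}
```

```bash
python3 - <<'E'
import cv2,numpy as np
a=cv2.imread("pics/scene0.png")[120:330,160:420];b=cv2.imread("pics/top0.png")[110:340,150:400]
cv2.imwrite("pics/s1.png",cv2.resize(a,None,fx=3,fy=2.85,interpolation=3)[:600,:800]);cv2.imwrite("pics/t1.png",cv2.resize(b,None,fx=2.6,fy=2.6,interpolation=3))
E
```

```text
(no output)
```

View pics/s1.png

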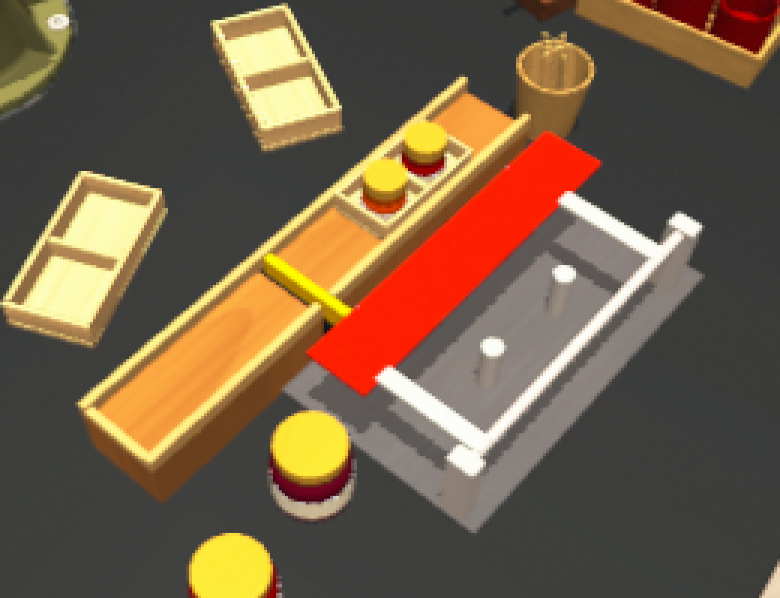

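View pics/t1.png

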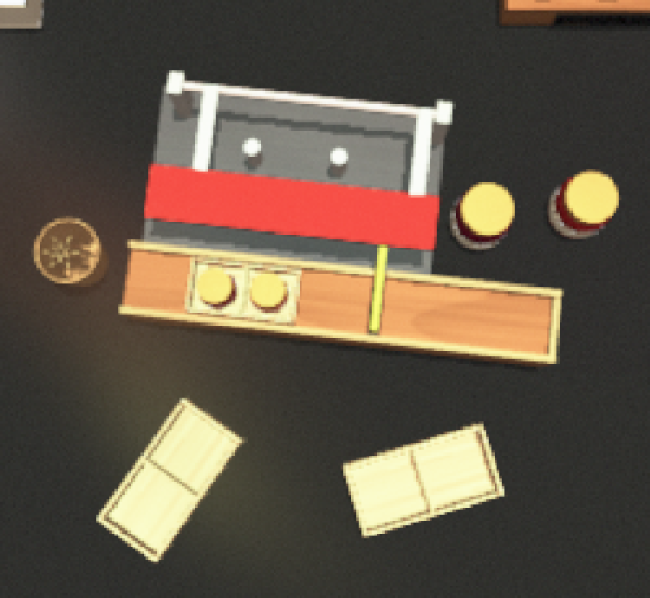

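The scene crop shows the chute running from upper right (open end, by the stick cup) to lower left, with the blade at crop (300,285), and the red bar beside it. The loaded tray is upstream of the blade at crop (405,180).

There are three tray candidates in the top image:
- (244,222): in the chute, upstream of the blade, with two jars.
- (215,294): empty, on the counter.
- (312,294): empty, on the counter.

The first fits the description. Next I'll fit the chute pose from both views.

```bash
cat > h.py <<'E'
import numpy as np,cv2
from scipy.optimize import least_squares
from cell import *
def proj(n,P):
    c=calibration(n);T=np.linalg.inv(np.array(c["cam_to_world"]));q=np.atleast_2d(P)@T[:3,:3].T+T[:3,3];q=q@np.array(c["mtx"]).T
    return q[:,:2]/q[:,2:]
def w(p,P):
    P=np.atleast_2d(P);c,s=np.cos(p[2]),np.sin(p[2])
    return np.c_[p[0]+c*P[:,0]-s*P[:,1],p[1]+s*P[:,0]+c*P[:,1],P[:,2]+(p[3] if len(p)>3 else 0)]
def ray(n,uv,z):
    c=calibration(n);T=np.array(c["cam_to_world"]);d=T[:3,:3]@np.linalg.inv(c["mtx"])@[*uv,1];return T[:3,3]+d*(z-T[2,3])/d[2]
E
python3 - <<'E'
from h import *
top=[(200,40,80,562,290),(200,-40,80,556,361),(-280,40,80,129,241),(-280,-40,80,119,312),(-265,126,94,151,166),(-265,66,94,145,217),(55,126,94,438,196),(55,66,94,436,249),(0,-28,84,375,332),(-250,220,97,176,81),(50,220,97,445,111)]
sc=[(-265,126,94,600,161),(-265,66,94,548,131),(55,126,94,365,395),(55,66,94,307,351),(200,-40,80,82,405),(200,40,80,150,465),(-280,-40,80,462,80),(-280,40,80,528,117),(-250,220,97,683,222),(50,220,97,465,458)]
t=np.array(top,float);s=np.array(sc,float)
t[:,3]=150+t[:,3]/2.6;t[:,4]=110+t[:,4]/2.6;s[:,3]=160+s[:,3]/3;s[:,4]=120+s[:,4]/2.85
f=lambda p:np.r_[(proj("top",w(p,t[:,:3]))-t[:,3:]).ravel(),(proj("scene",w(p,s[:,:3]))-s[:,3:]).ravel()]
r=least_squares(f,[450,0,-1.67,0]);p=r.x;print(p.round(3));print(f(p).reshape(-1,2).round(1).tolist())
np.save("p.npy",p)
inv=lambda P:((P[0]-p[0])*np.cos(p[2])+(P[1]-p[1])*np.sin(p[2]),-(P[0]-p[0])*np.sin(p[2])+(P[1]-p[1])*np.cos(p[2]))
for c in [(188,260),(299,270),(297,324),(188,313)]: print(np.round(inv(ray("top",(150+c[0]/2.6,110+c[1]/2.6),88+p[3])),1))
for c in [(470,150),(337,193),(388,227)]: print("s",np.round(inv(ray("scene",(160+c[0]/3,120+c[1]/2.85),88+p[3])),1))
print("waypoints",w(p[:3],[(-230,43,0),(-100,43,0),(30,43,0)]).round(1), "yaw",p[2]+np.pi)
E
```

```text
[506.451 -85.32   -1.675  -3.59 ]
[[-0.3, -0.6], [-0.3, -0.0], [0.0, -0.2], [0.0, -0.1], [-0.0, -0.9], [-0.6, -0.2], [0.3, -0.3], [-1.0, -0.1], [-0.4, -1.1], [-0.3, 0.7], [-0.8, 0.3], [0.0, 0.4], [-1.2, -0.5], [-0.4, 0.2], [-0.5, 0.7], [-1.5, -0.2], [0.0, -0.3], [-0.7, -1.2], [0.3, -0.1], [0.1, 0.8], [0.2, 0.8]]
[-211.    24.4]
[-88.6  27. ]
[-83.9 -32.2]
[-203.4  -33.5]
s [-205.7   28.2]
s [-89.7 -27.6]
s [-89.3  30.2]
waypoints [[ 573.1  139.     0. ]
 [ 559.6    9.7    0. ]
 [ 546.1 -119.6    0. ]] yaw 1.4666362381826659
```

```bash
python3 -m jog '[[94,[0,0,0],0.0476],[94,[0,0,0],0.0476],[94,[0,0,0],0.0476],[94,[0,0,0],0.0476],[94,[0,0,0],0.0476],[94,[0,0,0],0.0476],[94,[0,0,0],0.0476],[94,[0,0,0],0.0476],[94,[0,0,0],0.0476]]' && python3 -m jog '[[94,[-0.425,0.54,0],0],[94,[-0.425,0.54,0],0],[94,[-0.425,0.54,0],0],[94,[-0.425,0.54,0],0],[94,[-0.425,0.54,0],0],[94,[-0.425,0.54,0],0],[94,[-0.425,0.54,0],0],[94,[-0.425,0.54,0],0],[94,[-0.425,0.54,0],0],[94,[-0.425,0.54,0],0],[94,[-0.425,0.54,0],0],[94,[-0.425,0.54,0],0],[94,[-0.425,0.54,0],0],[94,[-0.425,0.54,0],0],[94,[-0.425,0.54,0],0],[94,[-0.425,0.54,0],0],[94,[0,0,0],0],[94,[0,0,0],0]]'
python3 - <<'E'
from h import *
p=np.load("p.npy");s=read_state();e=s["eef_pos"];d=e[:2]-p[:2];c,n=np.cos(p[2]),np.sin(p[2])
print("chute xy",c*d[0]+n*d[1],-n*d[0]+c*d[1],e,s["eef_rot"],s["wrist_force"])
im=camera("wrist");cv2.imwrite("pics/w1.png",im[:,:,::-1]);print(np.round(calibration("wrist")["hand_eye"],3).tolist(),np.round(calibration("wrist")["mtx"],1).tolist())
E
```

```text
clock: 1.6
eef_pos: [178.6, 520.2, 205.5]
eef_rot: [-3.142, -0.0, 1.459]
wrist_force: [-0.6, 0.0, -0.1]
finger_gap: 93.8
finger_force: 0.0
clock: 3.4
eef_pos: [572.3, 136.1, 205.1]
eef_rot: [-3.141, 0.0, 1.464]
wrist_force: [0.9, 0.6, 0.5]
finger_gap: 94.1
finger_force: 0.0
chute xy -227.0600053615908 42.47338553327586 [572.30245476 136.09287415 205.07847421] [-3.14094453e+00  9.36601878e-05  1.46385040e+00] [0.93995843 0.63816167 0.51837451]
[[0.002, -0.959, -0.283, 82.956], [1.0, 0.002, 0.001, -0.374], [-0.0, -0.283, 0.959, -179.41], [0.0, 0.0, 0.0, 1.0]] [[338.4, 0.0, 278.6], [0.0, 338.4, 212.6], [0.0, 0.0, 1.0]]
```

View pics/w1.png

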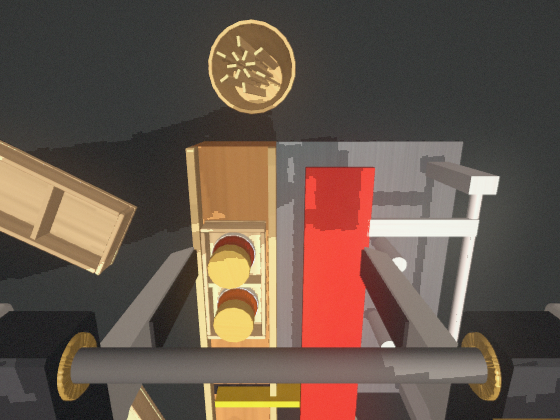

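The wrist view shows the loaded tray (rear edge at row ~222, columns 203–266) between the chute walls, with the red bar at columns 304–375 and the stick cup well upstream. I'll check these numerically.

```bash
python3 - <<'E'
from h import *
from scipy.spatial.transform import Rotation as R
p=np.load("p.npy");s=read_state();c=calibration("wrist")
W=np.eye(4);W[:3,:3]=R.from_euler("xyz",s["eef_rot"]).as_matrix();W[:3,3]=s["eef_pos"];T=W@np.array(c["hand_eye"]);K=np.array(c["mtx"])
C,S=np.cos(p[2]),np.sin(p[2])
def g(uv,z):
    d=T[:3,:3]@np.linalg.inv(K)@[*uv,1];P=T[:3,3]+d*(z-T[2,3])/d[2];q=P[:2]-p[:2];return np.round([C*q[0]+S*q[1],-S*q[0]+C*q[1]],1)
for n,uv,z in [("trayRL",(203,222),88),("trayRR",(266,222),88),("trayFL",(206,338),88),("trayFR",(266,338),88),("open-L",(188,148),80),("open-R",(276,142),80),("bar 66",(305,168),94),("bar126",(375,167),94),("blade",(260,403),84)]: print(n,g(uv,z),g(uv,z-3))
for y in (-53,53):
    q=K@np.linalg.inv(np.array(c["hand_eye"]))[:3]@[0,y,0,1];print(q[:2]/q[2])
E
```

```text
trayRL [-214.   -27.9] [-213.   -28.6]
trayRR [-214.    30.2] [-213.    30.1]
trayFL [-88.8 -32.7] [-86.6 -33.4]
trayFR [-88.8  28.9] [-86.6  28.8]
open-L [-280.5  -38.7] [-280.2  -39.5]
open-R [-285.8   39.5] [-285.5   39.5]
bar 66 [-264.9   64.6] [-264.4   64.8]
bar126 [-265.8  124.8] [-265.3  125.7]
blade [-1.3 21.2] [ 1.8 21. ]
[187.21868211 262.24345133]
[370.65546693 262.54591919]
```

```bash
python3 -m jog '[[94,[0.16,0,0.2],0],[94,[0,0,0.4],0],[94,[0,0,0.5],0],[94,[0,0,0.5],0],[94,[0,0,0.3],0],[94,[0,0,0.16],0],[94,[0,0,0],0],[94,[0,0,0],0]]'; python3 -m jog '[[94,[0,0,0.1],0],[94,[0,0,0.1],0],[94,[0,0,0],0]]';python3 -m jog '[[94,[0,0,0.1],0],[94,[0,0,0.1],0],[94,[0,0,0.1],0],[94,[0,0,0],0],[94,[0,0,0],0]]'
python3 - <<'E'
from h import *
im=camera("scene");cv2.imwrite("pics/s2.png",cv2.resize(im[110:300,180:430,::-1],None,fx=3,fy=3))
E
```

```text
clock: 4.25
eef_pos: [573.5, 144.7, 103.4]
eef_rot: [3.14, -0.0, 1.465]
wrist_force: [0.7, 0.1, -0.5]
finger_gap: 93.9
finger_force: 0.0
clock: 4.55
eef_pos: [573.3, 144.4, 92.3]
eef_rot: [3.141, -0.0, 1.465]
wrist_force: [-0.3, -0.3, 3.0]
finger_gap: 93.9
finger_force: 1.4
clock: 5.05
eef_pos: [573.3, 144.4, 77.6]
eef_rot: [3.141, -0.0, 1.465]
wrist_force: [0.6, 0.1, 4.2]
finger_gap: 93.6
finger_force: 2.2
```

View pics/s2.png

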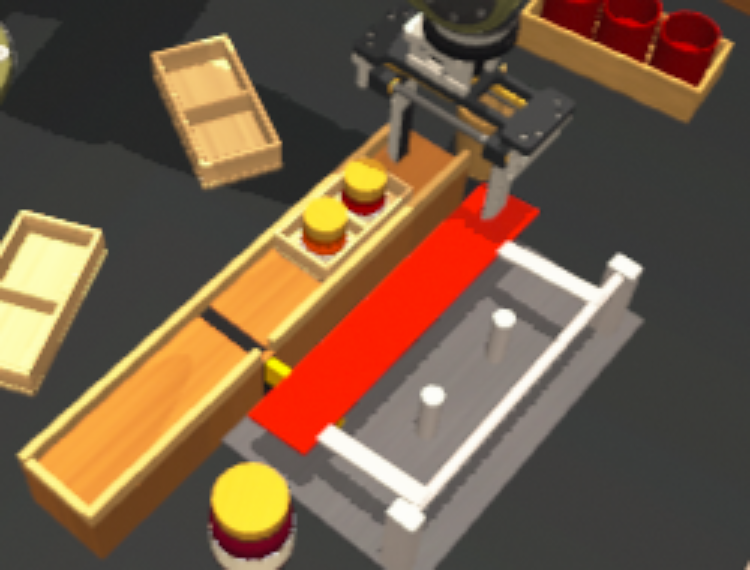

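The blade is sunk into its slot, one finger is on the bar, and the other is in the chute behind the tray. I'll press a little deeper, then push.

```bash
python3 -m jog '[[94,[0,0,0.05],0],[94,[0,0,0.05],0],[94,[0,0,0],0],[94,[0,0,0],0]]' && python3 -m jog '[[94,[-0.04,0,0],0],[94,[-0.04,0,0],0],[94,[-0.04,0,0],0],[94,[-0.04,0,0],0],[94,[-0.04,0,0],0],[94,[-0.04,0,0],0],[94,[-0.04,0,0],0],[94,[-0.04,0,0],0],[94,[-0.04,0,0],0],[94,[-0.04,0,0],0],[94,[-0.04,0,0],0],[94,[-0.06,0,0],0],[94,[-0.06,0,0],0],[94,[-0.08,0,0],0],[94,[-0.08,0,0],0],[94,[-0.08,0,0],0],[94,[-0.08,0,0],0],[94,[-0.08,0,0],0],[94,[-0.06,0,0],0],[94,[-0.04,0,0],0]]'
python3 - <<'E'
from h import *
p=np.load("p.npy");s=read_state();e=s["eef_pos"];d=e[:2]-p[:2];c,n=np.cos(p[2]),np.sin(p[2])
print("chute xy",c*d[0]+n*d[1],-n*d[0]+c*d[1])
im=camera("scene");cv2.imwrite("pics/s3.png",cv2.resize(im[110:300,180:430,::-1],None,fx=3,fy=3))
E
```

```text
clock: 5.5
eef_pos: [573.4, 144.4, 72.8]
eef_rot: [3.141, -0.0, 1.465]
wrist_force: [2.0, -1.0, 5.9]
finger_gap: 94.2
finger_force: 2.5
clock: 7.5
eef_pos: [567.3, 92.4, 72.6]
eef_rot: [-3.141, -0.001, 1.465]
wrist_force: [-0.6, 5.9, 5.1]
finger_gap: 94.0
finger_force: 3.7
chute xy -183.05594793598763 42.01703424694422
```

View pics/s3.png

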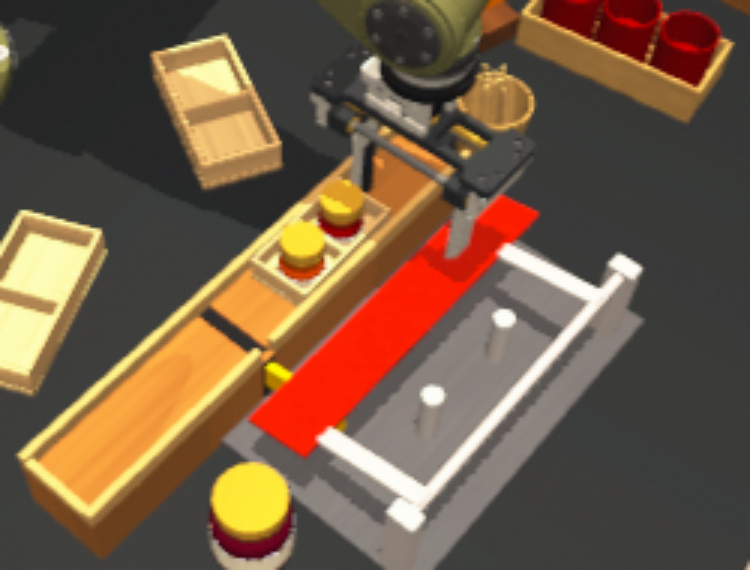

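The tray moves with the finger, the jars are standing, and the gate is open. I'll continue the push.

```bash
python3 -m jog '[[94,[-0.06,0,0],0],[94,[-0.08,0,0],0],[94,[-0.08,0,0],0],[94,[-0.08,0,0],0],[94,[-0.08,0,0],0],[94,[-0.08,0,0],0],[94,[-0.08,0,0],0],[94,[-0.08,0,0],0],[94,[-0.08,0,0],0],[94,[-0.08,0,0],0],[94,[-0.08,0,0],0],[94,[-0.08,0,0],0],[94,[-0.08,0,0],0],[94,[-0.08,0,0],0],[94,[-0.08,0,0],0],[94,[-0.08,0,0],0],[94,[-0.08,0,0],0],[94,[-0.08,0,0],0],[94,[-0.08,0,0],0],[94,[-0.06,0,0],0]]'
python3 - <<'E'
from h import *
p=np.load("p.npy");s=read_state();e=s["eef_pos"];d=e[:2]-p[:2];c,n=np.cos(p[2]),np.sin(p[2])
print("chute xy",c*d[0]+n*d[1],-n*d[0]+c*d[1])
im=camera("scene");cv2.imwrite("pics/s4.png",cv2.resize(im[110:300,180:430,::-1],None,fx=3,fy=3))
E
```

```text
clock: 9.55
eef_pos: [559.1, 14.8, 72.6]
eef_rot: [-3.141, -0.001, 1.465]
wrist_force: [-0.6, 6.7, 5.6]
finger_gap: 93.9
finger_force: 3.9
chute xy -105.08987123268092 41.90228198486935
```

View pics/s4.png

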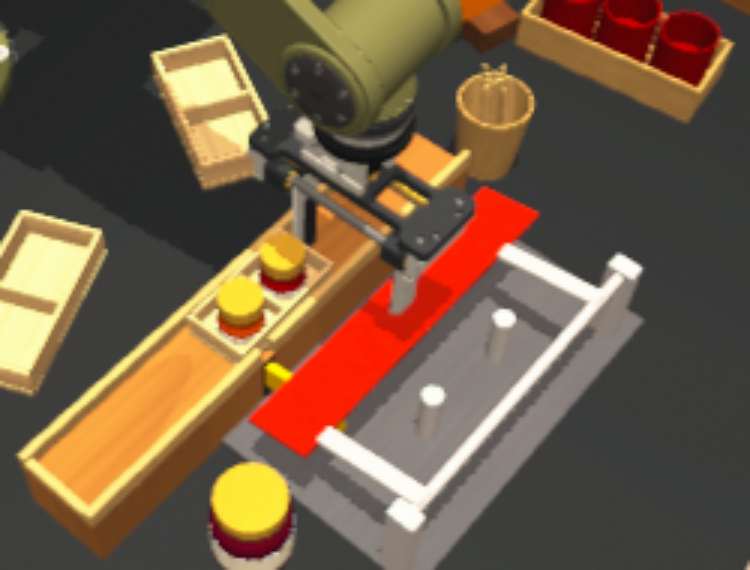

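The tray is crossing the open gate with both jars standing.

```bash
python3 -m jog '[[94,[-0.06,0,0],0],[94,[-0.08,0,0],0],[94,[-0.08,0,0],0],[94,[-0.08,0,0],0],[94,[-0.08,0,0],0],[94,[-0.08,0,0],0],[94,[-0.08,0,0],0],[94,[-0.08,0,0],0],[94,[-0.08,0,0],0],[94,[-0.08,0,0],0],[94,[-0.08,0,0],0],[94,[-0.08,0,0],0],[94,[-0.08,0,0],0],[94,[-0.08,0,0],0],[94,[-0.08,0,0],0],[94,[-0.08,0,0],0],[94,[-0.08,0,0],0],[94,[-0.08,0,0],0],[94,[-0.08,0,0],0],[94,[-0.08,0,0],0]]' && python3 -m jog '[[94,[-0.08,0,0],0],[94,[-0.08,0,0],0],[94,[-0.08,0,0],0],[94,[-0.08,0,0],0],[94,[-0.08,0,0],0],[94,[-0.08,0,0],0],[94,[-0.08,0,0],0],[94,[-0.08,0,0],0],[94,[-0.08,0,0],0],[94,[-0.08,0,0],0],[94,[-0.08,0,0],0],[94,[-0.08,0,0],0],[94,[-0.08,0,0],0],[94,[-0.06,0,0],0],[94,[-0.02,0,0],0],[94,[0,0,0],0],[94,[0,0,0],0]]'
python3 - <<'E'
from h import *
p=np.load("p.npy");s=read_state();e=s["eef_pos"];d=e[:2]-p[:2];c,n=np.cos(p[2]),np.sin(p[2])
print("chute xy",c*d[0]+n*d[1],-n*d[0]+c*d[1])
im=camera("scene");cv2.imwrite("pics/s5.png",cv2.resize(im[110:300,180:430,::-1],None,fx=3,fy=3))
E
```

```text
clock: 11.6
eef_pos: [550.7, -63.6, 72.6]
eef_rot: [-3.141, -0.002, 1.465]
wrist_force: [-0.0, 6.5, 7.0]
finger_gap: 93.9
finger_force: 4.0
clock: 13.3
eef_pos: [544.8, -119.4, 72.6]
eef_rot: [-3.141, -0.001, 1.465]
wrist_force: [-0.9, 4.4, 4.9]
finger_gap: 93.9
finger_force: 3.7
chute xy 29.90826253867848 41.673386433254215
```

View pics/s5.png

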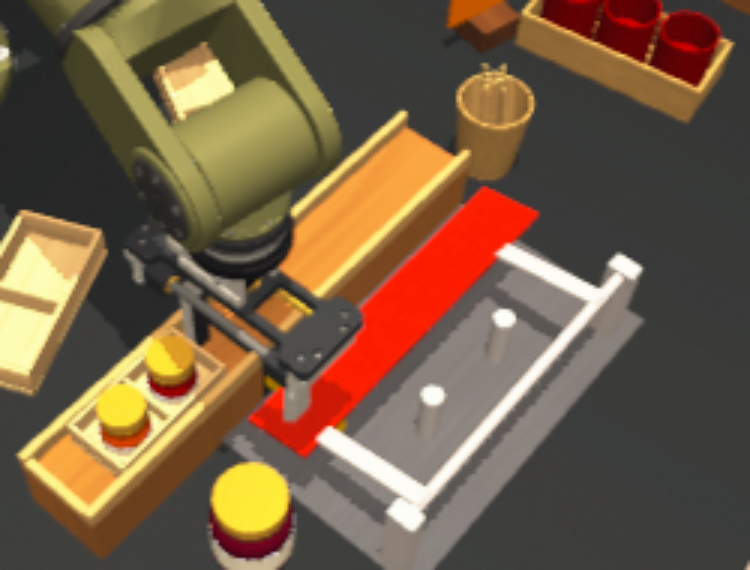

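The tray is fully past the blade, at x of about 98. I'll back off 5 mm and lift.

```bash
python3 -m jog '[[94,[0.05,0,0],0],[94,[0.05,0,0],0],[94,[0,0,0],0],[94,[0,0,-0.1],0],[94,[0,0,-0.1],0],[94,[0,0,-0.1],0],[94,[0,0,-0.1],0],[94,[0,0,-0.1],0],[94,[0,0,-0.2],0],[94,[0,0,-0.5],0],[94,[0,0,-0.8],0],[94,[0,0,-0.8],0],[94,[0.3,0,-0.3],0],[94,[0.8,0,0],0],[94,[0.8,0,0],0],[94,[0.8,0,0],0],[94,[0,0,0],0],[94,[0,0,0],0]]'
python3 - <<'E'
from h import *
im=camera("scene");cv2.imwrite("pics/s6.png",cv2.resize(im[110:300,180:430,::-1],None,fx=3,fy=3))
p=np.load("p.npy")
P=w(p[:3],[(x,y,85) for x in (38,158) for y in (-30,30)]);print(proj("scene",P)*3-[540,330])
E
```

```text
clock: 15.15
eef_pos: [559.8, 19.6, 227.7]
eef_rot: [3.141, 0.0, 1.467]
wrist_force: [0.6, -0.3, 0.0]
finger_gap: 93.8
finger_force: 0.0
[[172.29511387 324.30450972]
 [226.35900861 365.29081594]
 [ 64.91749611 421.63916406]
 [119.51973984 467.21273342]]
```

View pics/s6.png

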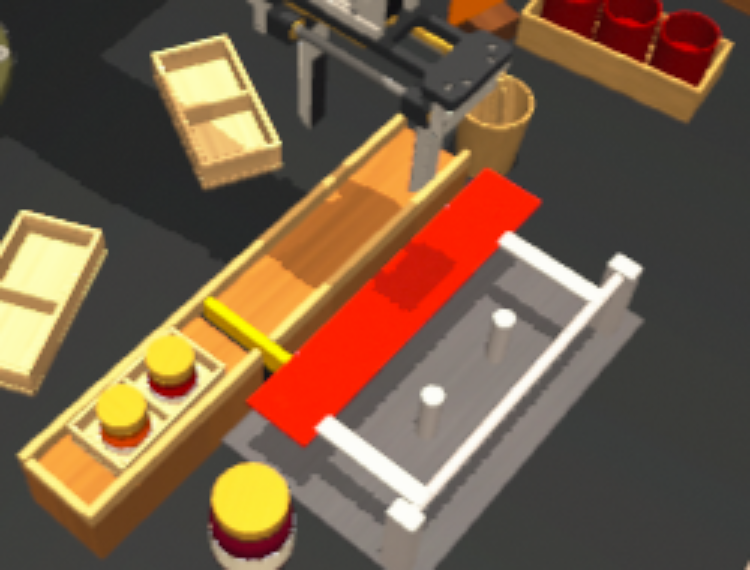

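The gate has shut behind the tray. The tray sits where predicted with both jars upright, and the arm is clear.

```bash
python3 -c "
from cell import *
print(sign_off())"
```

```text
the job is handed in; nothing more can be done
None
```

I handed the job in at about 15 s of the 51 s limit: the tray with both jars upright is about 98 mm past the gate plane, the gate has sprung shut behind it, and the robot touches nothing; no verdict was returned.

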